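# Move a block from under the hood to the depth stop

## Task

The wooden block is parked in the jig with the yellow hood, its rear half held down under a steel lip. Slide it forward until it is free of the lip, lift it out, lay it on the bed of the other jig and slide it under that jig's lip until it lies snug against the depth stop, flat and straight. Push gently so that the stop keeps its setting, leave the block there and do not disturb the other things on the bench.

Things in the scene. Friction and masses are not known exactly. Their poses are not given: they have to be found in the camera images.
- workpiece: Softwood block 40 x 120 x 32 mm, about 90 g. Origin at the centre of its underside, its own y along the 120 mm length, z up. It starts lying along the x axis of hooded_jig, either way round counts the same, its front end standing out 38 to 50 mm ahead of the lip.
- hooded_jig: Fixed jig with a yellow hood, holding the block at the start; stands left or right. Origin on the bench under the front edge of its steel lip; x points into the jig (ahead and to the robot's left; the mouth faces back right), z up. Ahead of the lip (x -120 mm to 0) is only a wooden tongue 38 mm wide, its top (the bed) 25 mm above the bench: fingers can straddle both. Hood sides begin at x = 20 mm.
- hooded_lip (a point): Middle of the front edge of the hooded jig's lip, at its underside, 62 mm above the bench, 5 mm over the block's top; axes like the jig's. The lip is 5 mm thick and covers 70 mm inwards. Side rails under it leave a channel 46 mm wide with a small flare at its mouth; a wall 86 mm in closes it. Beyond the lip's edge a base plate 106 mm wide, 12 mm thick.
- hood_edge (a point): Middle of the front edge of the flat hood roof, at its underside, 150 mm above the bench, 25 mm ahead of the lip's edge; the roof is 116 mm wide and reaches 123 mm back; a spout on it tops 174 mm. Over the block's exposed end a gripper pointing straight down strikes it: come in with the hand leaning back, out of the mouth (towards the jig's -x), by 30 to 45 degrees.
- stop_jig: Fixed jig without a hood, where the block must go, on the other side; same frame, tongue (x -120 mm to 0), bed height (25 mm), lip (62 to 67 mm high, x 0 to 70 mm) and 46 mm channel with flared mouth. The block is laid on the tongue ahead of the lip, then slid in along +x. The base plate reaches to x = 150 mm.
- stop_face (a point): Foot of the depth stop's front face, centre of the channel, on the bed; axes like stop_jig's. 40 to 65 mm behind the lip's front edge, hidden under it, set anew each time. The stop is an aluminium bar with a black knob 26 mm across, centred 65 mm behind the face, top 86 mm up. Friction holds it: it slips if pushed over about 45 N. The block slides with under 2 N, so feel for it with 5 to 10 N.
- tin_can: Green food tin, 75 mm across, 58 mm high; bystander. Origin at the centre of its underside.
- tape_measure: Yellow tape measure 34 x 88 x 62 mm; bystander. Origin at the centre of its underside.
- screw_jar: Jar with red lid, 62 mm across, 86 mm high; bystander. Origin at the centre of its underside.
Things that resemble listed ones, but are neither listed nor needed, are in the scene too. There is more than one size of the workpiece; the job needs the middle-sized.

How it is judged:
By the outcome, as a careful person would: the job done as asked, in the order asked, and still so for the second after the job is handed in, with the robot touching nothing.
It also fails if it takes over 58 s, if anything falls off the work surface, if the arm or the gripper's body presses on something with over 40 N, if the wrist force passes 120 N, or if a joint passes its speed limit or range.

## Robot

A 6-joint arm with a two-finger parallel gripper is mounted at the origin on a cart in front of the work surface, level with it; the furniture and walls round the work are solid. World frame = base frame: x ahead of the robot, y to its left, z up, the work surface at z = 0. Lengths are in m, angles in degrees, forces in N, time in s.
With the tool pointing down it reaches from about 0.375 to 0.75 m from the base axis. Payload 9 kg.
Tool frame: the origin (TCP) lies where the fingers leave the gripper's body, on its centre line; the fingertips stand 73 mm ahead of it and the grasp point (between the pads) lies 54 mm ahead of it (robot.tip_reach is the distance from the TCP to the fingertips, in m); z points along the fingers, y is the line along which they close (so a half turn about z gives the same grasp; the last joint's range is limited). The gripper opens to 85 mm and grips with 20 to 120 N. Pads are 22 mm wide; open, the fingers measure 114 mm over their backs; the gripper's body (76 mm by 85 mm) begins 54 mm behind the grasp point. The pads swing forward as they close: fully open they stand 13 mm farther back than shut.
Start: joints at [-82.26, 5.964, 5.575, 89.605, 0, 77.527], TCP at [0.207, -0.563, 0.304] pointing down, gripper open.
Joint ranges: [-171.21, 171.21], [-48.23, 106.86], [-62.78, 66.21], [-105.2, 120.99], [-86.42, 89.51], [-180, 180]. Speed limits (degrees/s): [127.2, 127.2, 147.25, 180, 180, 180].

## Interface

Orientations are given as [roll, pitch, yaw] about the fixed x, y, z axes, in that order (R = Rz(yaw) Ry(pitch) Rx(roll)).
In Python, from plant import robot gives the robot as it stands. Calls block until the motion is done:
- robot.move_pose(position, orientation): joint-space move of the TCP to a pose.
- robot.line_to(position, vel=0.15, rotation=None, guard=None): straight line of the TCP; rotation=None keeps the orientation; vel is the mean speed in m/s. With guard (N) it stops when the force on the tool has changed by that much, and returns True; else False.
- robot.goto_joints(angles): joint-space move.
- robot.set_gripper(opening): finger opening in m; the grip force is fixed at half the most; returns when the fingers have stopped.
- robot.pause(seconds).
- robot.ik(position, orientation): joint angles nearest the present ones, or None.
- robot.observe(): the state.
- robot.grab_frame(name): name is "side" or "top" or "wrist"; returns the picture (420x560x3 uint8, blue, green, red); there is no depth.
- robot.get_calibration(name): a dict with "vertical_fov" (degrees; the focal length in pixels is half the picture's height over the tangent of half this angle, whatever the lens; pixels are square), "cx", "cy" (the principal point, pixels), "k1" (the pictures are not rectified: a ray, as slopes to the right and down, at radius r is drawn at 1 + k1 r^2 times it, then the intrinsics apply), "rvec" (rotation vector, rad) and "tvec" (3), from world to camera coordinates, as OpenCV has them. Camera axes: x right, y down, z forward; pixel columns grow to the right and rows downward; lengths in m; the calibration is good to about 2 mm. A picture is of the moment at which its call begins: read the wrist's pose just before it. get_calibration takes no time and is no camera call; for the wrist camera it gives the pose at the moment of the call.
A pose or a line that the arm cannot do raises robot.IKError and nothing moves.
- robot.job_done(): hands the job in; it is judged then, once.
The state is a dict: "time": time; "q": joint angles; "qvel": joint speeds; "joint_torque": joint torques, N m; "tool_pos": TCP position; "tcp_rot": TCP orientation; "ft_force": force on the tool from outside, world axes, zero at the start; "torque": the same for the moment, N m; "gripper_width": finger opening in m; "gripper_force": force on a finger pad.
Only numpy, scipy, OpenCV 4.12 (cv2) and the standard library are available. Lean on these libraries where they do the work, as an engineer would, in place of code of your own. Each camera call takes 0.05 s, during which the arm holds its last target. There are 200 camera calls.

## Working session

There is one attempt and no reset: what is moved stays moved. The work goes in short steps, each a Python script; the robot and the scene stay as the last script left them, time stands still between calls to the robot, and variables do not carry over. Pictures are saved under pics/ and viewed, at most 10 in all, crops included, and the job is handed in when it is done.

```bash
ls; mkdir -p pics; python3 - <<'E'
from plant import robot
import cv2,numpy as np
a=robot.grab_frame("side");b=robot.grab_frame("top")
cv2.imwrite("pics/side.png",a);cv2.imwrite("pics/top.png",b)
for n in("side","top","wrist"):
    print(n,robot.get_calibration(n))
print(robot.observe()["time"])
E
```

```text
pics
side {'vertical_fov': 43.41410708396679, 'cx': 288.02079907362526, 'cy': 210.56349761744153, 'k1': -0.1623803217026328, 'rvec': array([ 1.96977734, -0.0677393 ,  0.06988368]), 'tvec': array([-0.60377318,  0.09593934,  1.79155332])}
top {'vertical_fov': 51.08830869674495, 'cx': 273.9882775585625, 'cy': 206.58463586844377, 'k1': -0.07379307084390326, 'rvec': array([ 2.12275096, -2.11942651,  0.18774747]), 'tvec': array([-0.04947979,  0.60863482,  1.22758399])}
wrist {'vertical_fov': 60.56582878164212, 'cx': 278.9453516021488, 'cy': 211.57845364645283, 'k1': -0.06026322333778935, 'rvec': array([-2.36792676,  1.6496533 ,  0.25239866]), 'tvec': array([-0.59926814, -0.03947609,  0.37917186])}
0.1
```

View pics/top.png

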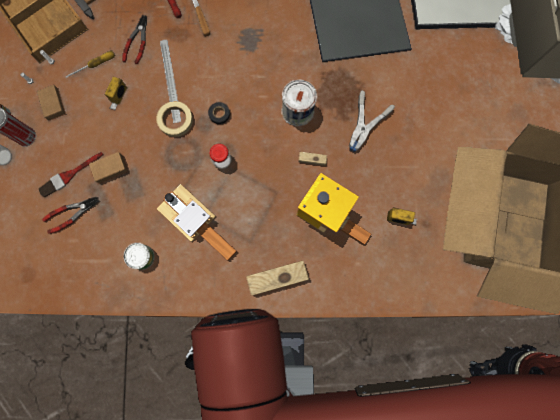

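View pics/side.png

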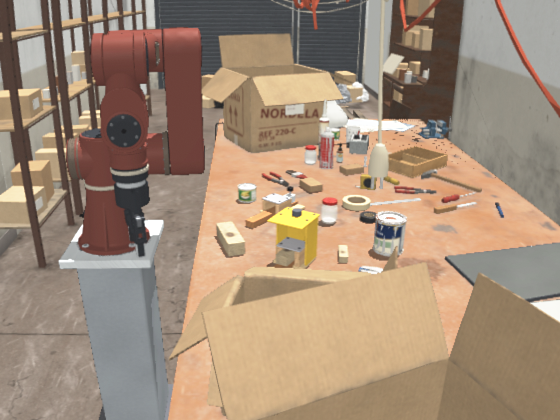

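The top view shows the stop jig at about (188,215) with its tongue to (228,250), and the hooded jig at (328,205) with its tongue towards (362,235). The side view shows the same layout. Next I'll zoom in on both jigs.

```bash
cat > h.py <<'E'
import numpy as np,cv2
def cam(c):
    f=210/np.tan(np.radians(c["vertical_fov"])/2)
    K=np.array([[f,0,c["cx"]],[0,f,c["cy"]],[0,0,1]]);D=np.array([c["k1"],0,0,0,0])
    R=cv2.Rodrigues(c["rvec"])[0]
    return K,D,R,np.array(c["tvec"])
def proj(c,P):
    K,D,R,t=cam(c);return cv2.projectPoints(np.array(P,float).reshape(-1,3),c["rvec"],t,K,D)[0].reshape(-1,2)
def unproj(c,uv,z):
    K,D,R,t=cam(c);n=cv2.undistortPoints(np.array(uv,float).reshape(-1,1,2),K,D).reshape(-1,2)
    d=np.c_[n,np.ones(len(n))]@R; o=-R.T@t
    z=np.broadcast_to(z,len(n)); return o+d*((z-o[2])/d[:,2])[:,None]
def jig(x,y,yaw,P):
    c,s=np.cos(np.radians(yaw)),np.sin(np.radians(yaw));P=np.array(P,float).reshape(-1,3)
    return P@np.array([[c,s,0],[-s,c,0],[0,0,1]])+[x,y,0]
E
python3 - <<'E'
import cv2,numpy as np
b=cv2.imread("pics/top.png")
p=cv2.resize(b[165:285,140:260],None,fx=5,fy=5,interpolation=cv2.INTER_CUBIC)[:, :400]
L=cv2.resize(b[175:275,150:250],(400,400),interpolation=cv2.INTER_CUBIC)
R=cv2.resize(b[165:265,285:385],(400,400),interpolation=cv2.INTER_CUBIC)
cv2.imwrite("pics/crop1.png",np.hstack([L,R]))
E
```

```text
(no output)
```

View pics/crop1.png

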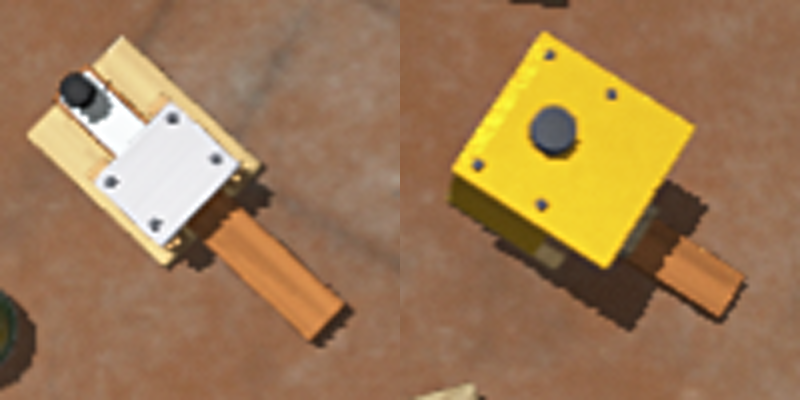

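```bash
cat > fit.py <<'E'
from plant import robot
from h import *
from scipy.optimize import least_squares
c=robot.get_calibration("top")
uv=lambda a,ox,oy:(np.array(a,float)+.5)/4-.5+[ox,oy]
L=uv([(240,162),(165,245),(172,100),(97,180),(350,305),(313,342)],150,175)
ML=[(0,-.0,.067)]*4
def f(obj,uvs,x0):
    r=least_squares(lambda p:(proj(c,jig(*p[:3],obj(p)))-uvs).ravel(),x0,x_scale=[.1,.1,10]+[.05]*(len(x0)-3))
    print(r.x.round(4),np.abs(r.fun).max().round(2));return r.x
l=f(lambda p:[(0,-p[3],.067),(0,p[3],.067),(.07,-p[3],.067),(.07,p[3],.067),(-.12,-.019,.025),(-.12,.019,.025)],L,[.5,.1,45,.04])
R=uv([(695-400,128),(608-400,268),(545-400,30),(453-400,168),(745-400,278),(722-400,318)],285,165)
zt=.153
r=f(lambda p:[(-.025,-.058,zt),(-.025,.058,zt),(.098,-.058,zt),(.098,.058,zt),(-.12,-.019,.025),(-.12,.019,.025)],R,[.5,-.15,55])
np.save("fit.npy",np.array([l[:3],r[:3]]))
for n,g in(("can bottom-ish",(137,256)),("jar",(220,155)),("block",(279,278)),("tape?",(402,216)),("smallblk",(313,158))):print(n,unproj(c,[g],.04).round(3))
w=robot.get_calibration("wrist");s=robot.observe();print(s["tool_pos"],s["tcp_rot"])
print(cam(w)[2].round(3), (-cam(w)[2].T@cam(w)[3]).round(3))
E
python3 fit.py
```

```text
[5.50200e-01 1.63100e-01 4.77125e+01 3.98000e-02] 0.61
[ 0.5841 -0.2269 56.295 ] 0.64
can bottom-ish [[0.464 0.352 0.04 ]]
jar [[0.771 0.116 0.04 ]]
block [[ 0.403 -0.063  0.04 ]]
tape? [[ 0.584 -0.427  0.04 ]]
smallblk [[ 0.761 -0.166  0.04 ]]
[ 0.20728177 -0.56283096  0.30321016] [-1.79934192e+02 -1.63502571e-02  2.02116500e+01]
[[ 0.346 -0.938 -0.002]
 [-0.896 -0.331  0.296]
 [-0.278 -0.1   -0.955]] [ 0.278 -0.537  0.372]
```

```bash
cat >> h.py <<'E'
from scipy.spatial.transform import Rotation as Ro
def tool(J,gx,gy,gz,lean,flip,dyaw=0):
    """TCP pos & rpy for grasp point (gx,gy,gz) in jig J frame, leaning towards -x"""
    a=np.radians(lean); z=np.array([np.sin(a),0,-np.cos(a)]); y=np.array([0,1.,0])*flip; x=np.cross(y,z)
    M=Ro.from_euler("z",J[2]+dyaw,degrees=True)
    A=M.as_matrix()@np.c_[x,y,z]
    p=jig(J[0],J[1],J[2],[(gx,gy,gz)])[0]-A[:,2]*.054
    return p,Ro.from_matrix(A).as_euler("xyz",degrees=True)
E
python3 - <<'E'
from plant import robot
from h import *
S,H=np.load("fit.npy")
for fl in(1,-1):
  for lean in(30,37,42):
    print(fl,lean)
    for J,n in((H,"H"),(S,"S")):
      for g in((-.03,.042),(-.13,.042),(-.13,.12),(-.16,.12)):
        q=robot.ik(*tool(J,g[0],0,g[1],lean,fl)); print(n,g,None if q is None else np.round(q,0))
E
```

```text
1 30
H (-0.03, 0.042) [ -49.   18.   -7.   74.   29. -108.]
H (-0.13, 0.042) [ -58.   22.   -3.   79.   27. -118.]
H (-0.13, 0.12) [ -58.   18.    1.   87.   27. -118.]
H (-0.16, 0.12) [ -61.   20.    4.   88.   26. -121.]
S (-0.03, 0.042) [-13. -25. -49.  50.  26. -57.]
S (-0.13, 0.042) [-27. -39. -58.  62.  29. -72.]
S (-0.13, 0.12) [-27. -42. -51.  72.  29. -72.]
S (-0.16, 0.12) [-32. -45. -53.  76.  29. -78.]
1 37
H (-0.03, 0.042) [ -52.   21.   -6.   77.   35. -113.]
H (-0.13, 0.042) [ -61.   26.    1.   83.   32. -123.]
H (-0.13, 0.12) [ -61.   22.    4.   91.   32. -123.]
H (-0.16, 0.12) [ -63.   24.    7.   92.   32. -125.]
S (-0.03, 0.042) [-16. -30. -55.  47.  33. -59.]
S (-0.13, 0.042) [-31. -42. -62.  62.  36. -76.]
S (-0.13, 0.12) [-31. -46. -55.  72.  36. -76.]
S (-0.16, 0.12) [-37. -48. -56.  77.  37. -83.]
1 42
H (-0.03, 0.042) [ -54.   24.   -4.   79.   39. -116.]
H (-0.13, 0.042) [ -62.   30.    3.   87.   36. -126.]
H (-0.13, 0.12) [ -62.   26.    6.   94.   36. -126.]
H (-0.16, 0.12) [ -65.   28.    9.   96.   35. -129.]
S (-0.03, 0.042) [-19. -33. -58.  45.  38. 
[... 524 characters left out ...]
  -6.  77.  35.  67.]
H (-0.13, 0.042) [-61.  26.   1.  83.  32.  57.]
H (-0.13, 0.12) [-61.  22.   4.  91.  32.  57.]
H (-0.16, 0.12) [-63.  24.   7.  92.  32.  55.]
S (-0.03, 0.042) [-16. -30. -55.  47.  33. 121.]
S (-0.13, 0.042) [-31. -42. -62.  62.  36. 104.]
S (-0.13, 0.12) [-31. -46. -55.  72.  36. 104.]
S (-0.16, 0.12) [-37. -48. -56.  77.  37.  97.]
-1 42
H (-0.03, 0.042) [-54.  24.  -4.  79.  39.  64.]
H (-0.13, 0.042) [-62.  30.   3.  87.  36.  54.]
H (-0.13, 0.12) [-62.  26.   6.  94.  36.  54.]
H (-0.16, 0.12) [-65.  28.   9.  96.  35.  51.]
S (-0.03, 0.042) [-19. -33. -58.  45.  38. 120.]
S (-0.13, 0.042) None
S (-0.13, 0.12) [-35. -48. -58.  73.  42. 100.]
S (-0.16, 0.12) None
```

```bash
python3 - <<'E'
from plant import robot
from h import *
S,H=np.load("fit.npy")
robot.move_pose(*tool(H,-.14,0,.12,33,1))
c=robot.get_calibration("wrist");im=robot.grab_frame("wrist");cv2.imwrite("pics/w1.png",im)
import pickle;pickle.dump(c,open("w1.pkl","wb"))
f=lambda P:proj(c,jig(*H,P)).round(0).tolist()
print("lip front",f([(0,-.023,.062),(0,.023,.062)]),"roof",f([(-.025,-.058,.15),(-.025,.058,.15)]),"tongue end",f([(-.12,-.019,.025),(-.12,.019,.025)]),
"block front top if -44",f([(-.044,-.02,.057),(-.044,.02,.057)]))
s=robot.observe();print(s["time"],s["ft_force"],s["gripper_width"])
E
```

```text
lip front [[250.0, 313.0], [307.0, 313.0]] roof [[182.0, 433.0], [375.0, 432.0]] tongue end [[247.0, 172.0], [310.0, 172.0]] block front top if -44 [[250.0, 281.0], [306.0, 281.0]]
3.05 [-1.03738358 -0.35961109  0.76167535] 0.08558503658643428
```

View pics/w1.png

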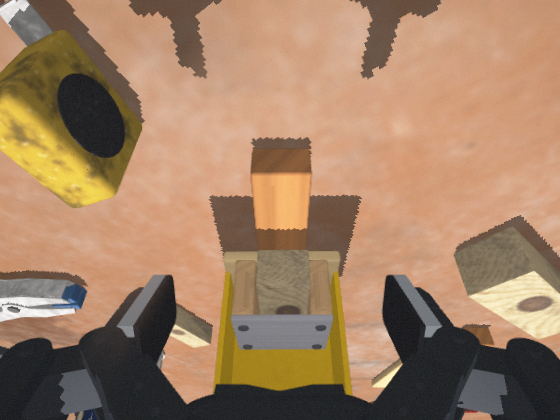

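The wrist view, with jig +x pointing down, shows the tongue end at (252–311,172) and the block's front top edge near v=249. The lip edge is at v≈316, and everything sits about 4 px right of the prediction. I'll zoom in for exact corners.

```bash
python3 - <<'E'
import cv2
b=cv2.imread("pics/w1.png")
cv2.imwrite("pics/w1c.png",cv2.resize(b[135:365,215:350],None,fx=2.6*1.0,fy=2.6,interpolation=cv2.INTER_CUBIC))
E
```

```text
(no output)
```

View pics/w1c.png

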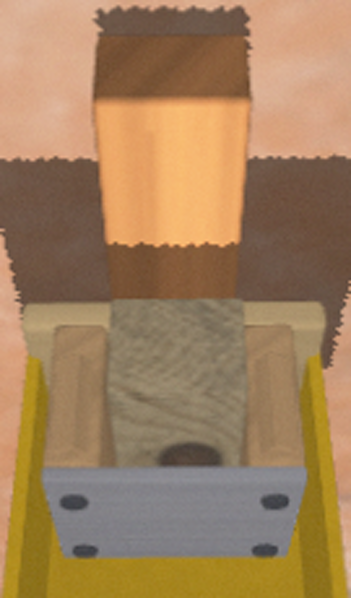

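```bash
python3 - <<'E'
from h import *
import pickle
from scipy.optimize import least_squares
c=pickle.load(open("w1.pkl","rb"));S,H=np.load("fit.npy")
uv=lambda a:(np.array(a,float)+.5)/2.6-.5+[215,135]
M=[(-.12,-.019,.025),(-.12,.019,.025),(0,-.04,.062),(0,.04,.062),(0,-.053,.0),(0,.053,.0)]
U=uv([(95,98),(250,98),(43,469),(307,469),(22,303),(328,303)])
r=least_squares(lambda p:(proj(c,jig(*p,M))-U).ravel(),H,x_scale=[.1,.1,10])
print(r.x.round(4),H.round(4),(r.fun.reshape(-1,2)).round(1).tolist());J=r.x
np.save("H.npy",J)
f=lambda P:((proj(c,jig(*J,P))-[215,135]+.5)*2.6-.5).round(0).tolist()
for x in(-.038,-.044,-.05):print(x,f([(x,-.02,.025),(x,.02,.025),(x,-.02,.057),(x,.02,.057)]),f([(0,-.02,.057),(0,.02,.057)]))
E
```

```text
[ 0.5823 -0.2243 56.8485] [ 0.5841 -0.2269 56.295 ] [[-1.3, 1.6], [1.6, 1.1], [1.0, -0.9], [-0.8, -1.4], [0.3, -1.4], [-0.9, -2.1]]
-0.038 [[108.0, 298.0], [241.0, 297.0], [103.0, 393.0], [246.0, 393.0]] [[111.0, 452.0], [239.0, 451.0]]
-0.044 [[107.0, 287.0], [242.0, 286.0], [102.0, 383.0], [247.0, 382.0]] [[111.0, 452.0], [239.0, 451.0]]
-0.05 [[105.0, 275.0], [243.0, 274.0], [100.0, 372.0], [249.0, 371.0]] [[111.0, 452.0], [239.0, 451.0]]
```

```bash
python3 - <<'E'
from plant import robot
from h import *
H=np.load("H.npy")
def st(n):
    s=robot.observe();print(n,round(s["time"],2),np.round(s["ft_force"],1),np.round(s["tool_pos"],4),round(s["gripper_width"],4),np.round(s["gripper_force"],1))
robot.set_gripper(.062)
p,r=tool(H,-.14,.0005,.05,33,1); robot.line_to(p,.15,r,guard=20); st("down")
p,r=tool(H,-.029,.0005,.05,33,1); print(robot.line_to(p,.1,r,guard=15)); st("in")
c=robot.get_calibration("wrist");cv2.imwrite("pics/w2.png",robot.grab_frame("wrist"))
robot.set_gripper(.03); st("grip")
E
```

```text
down 4.03 [0.5 0.5 0.1] [ 0.4894 -0.366   0.0958] 0.062 0.0
False
in 5.29 [ 0.  -0.   0.3] [ 0.5497 -0.2735  0.0953] 0.062 0.0
grip 5.67 [-1.3 -1.5  1.7] [ 0.5499 -0.2734  0.0955] 0.0389 61.4
```

View pics/w2.png

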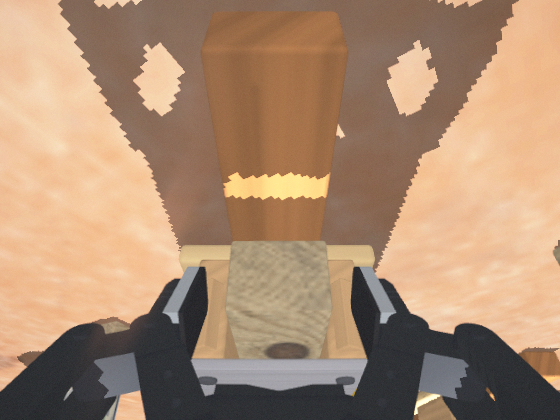

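The block sits centred between the pads and is gripped (width 39 mm, 61 N). I'll pull it out and lift it.

```bash
python3 - <<'E'
from plant import robot
from h import *
import pickle
H=np.load("H.npy")
def st(n):
    s=robot.observe();print(n,round(s["time"],2),np.round(s["ft_force"],1),np.round(s["tool_pos"],4),round(s["gripper_width"],4),np.round(s["gripper_force"],1))
p,r=tool(H,-.129,.0005,.0505,33,1); print(robot.line_to(p,.08,r,guard=15)); st("out")
p,r=tool(H,-.135,.0005,.15,33,1); print(robot.line_to(p,.12,r,guard=15)); st("up")
c=robot.get_calibration("wrist");im=robot.grab_frame("wrist");pickle.dump(c,open("w3.pkl","wb"))
t=robot.grab_frame("top");cv2.imwrite("pics/t3.png",t)
cv2.imwrite("pics/w3.png",np.hstack([cv2.resize(im,(400,300)),cv2.resize(t[130:280,270:470],(400,300),interpolation=cv2.INTER_CUBIC)]));cv2.imwrite("pics/w3f.png",im)
E
```

```text
False
out 7.07 [-0.8 -0.2 -1.2] [ 0.4954 -0.3562  0.0957] 0.0387 60.9
False
up 8.05 [ 0.8  0.6 -1.2] [ 0.4918 -0.3614  0.1947] 0.0389 61.9
```

View pics/w3.png

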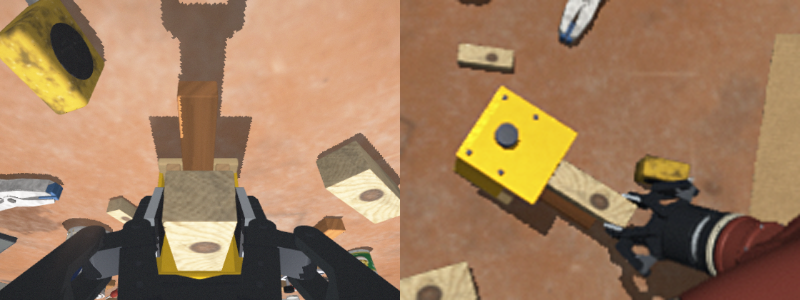

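The block is out of the hooded jig and firmly held, and its far end is close to the hood's front edge. I'll back off and go above hood height before crossing over.

```bash
python3 - <<'E'
from plant import robot
from h import *
import pickle
H=np.load("H.npy");S=np.load("fit.npy")[0]
for x in(-.12,-.14,-.16):
  for z in(.05,.14,.16,.2,.24):
    q=robot.ik(*tool(S,x,0,z,33,1));print(x,z,None if q is None else np.round(q,0))
print(robot.ik(*tool(H,-.17,0,.24,33,1)))
def st(n):
    s=robot.observe();print(n,round(s["time"],2),np.round(s["ft_force"],1),np.round(s["tool_pos"],4),round(s["gripper_width"],4),np.round(s["gripper_force"],1))
p,r=tool(H,-.17,.0005,.16,33,1); robot.line_to(p,.12,r)
p,r=tool(H,-.17,.0005,.24,33,1); robot.line_to(p,.15,r);st("high")
try:
    p,r=tool(S,-.14,0,.24,33,1); robot.line_to(p,.25,r);st("over S")
    p,r=tool(S,-.14,0,.15,33,1); robot.line_to(p,.12,r);st("view S")
except Exception as e: print(repr(e))
c=robot.get_calibration("wrist");im=robot.grab_frame("wrist");pickle.dump(c,open("w4.pkl","wb"))
cv2.imwrite("pics/w4.png",im)
cv2.imwrite("pics/w4z.png",cv2.resize(im[70:370,80:480],(800,600),interpolation=cv2.INTER_CUBIC))
E
```

```text
-0.12 0.05 [-27. -40. -58.  62.  32. -72.]
-0.12 0.14 [-27. -43. -51.  73.  32. -72.]
-0.12 0.16 [-27. -44. -49.  75.  32. -72.]
-0.12 0.2 [-27. -43. -44.  79.  32. -72.]
-0.12 0.24 [-27. -42. -40.  83.  32. -72.]
-0.14 0.05 [-30. -42. -59.  65.  32. -76.]
-0.14 0.14 [-30. -45. -52.  76.  32. -76.]
-0.14 0.16 [-30. -45. -50.  78.  32. -76.]
-0.14 0.2 [-30. -45. -45.  82.  32. -76.]
-0.14 0.24 [-30. -44. -41.  86.  32. -76.]
-0.16 0.05 [-34. -44. -60.  68.  33. -80.]
-0.16 0.14 [-34. -47. -53.  79.  33. -80.]
-0.16 0.16 [-34. -47. -50.  81.  33. -80.]
-0.16 0.2 [-34. -46. -46.  85.  33. -80.]
-0.16 0.24 [-34. -45. -41.  88.  33. -80.]
[ -62.50204768   20.27296879   15.38444395  102.76819071   28.34160801
 -123.84216353]
high 9.28 [-0.3 -0.3 -0.4] [ 0.4729 -0.3907  0.2843] 0.0391 61.9
over S 11.16 [-0.3  0.5 -1.4] [0.4362 0.0372 0.285 ] 0.0385 61.9
view S 12.06 [-0.1  0.1 -1. ] [0.4365 0.0375 0.1961] 0.0389 61.9
```

View pics/w4z.png

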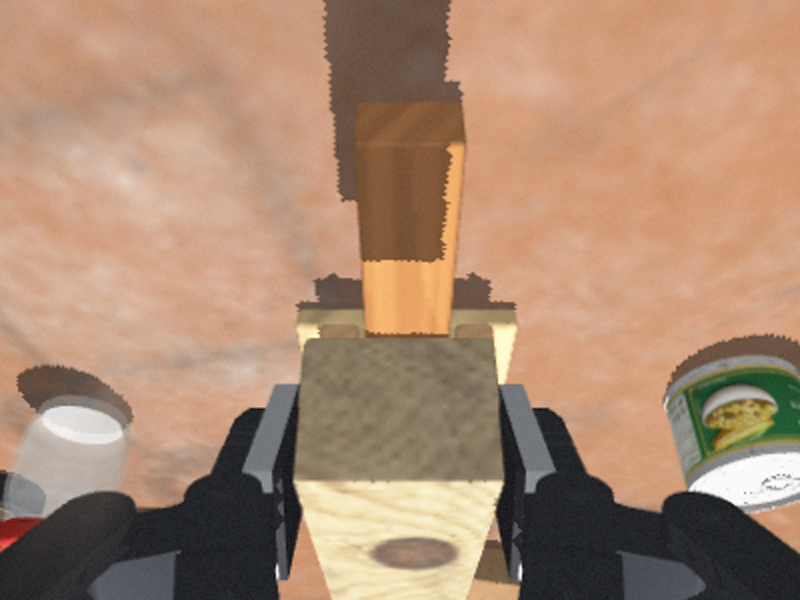

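```bash
python3 - <<'E'
from h import *
import pickle
from scipy.optimize import least_squares
c=pickle.load(open("w4.pkl","rb"));S=np.load("fit.npy")[0]
uv=lambda a:(np.array(a,float)+.5)/2-.5+[80,70]
M=[(-.12,-.019,.025),(-.12,.019,.025),(-.12,-.019,.0),(-.12,.019,.0),(0,-.053,.0),(0,.053,.0)]
U=uv([(356,145),(465,145),(357,102),(463,102),(296,310),(516,308)])
r=least_squares(lambda p:(proj(c,jig(*p,M))-U).ravel(),S,x_scale=[.1,.1,10])
J=r.x;print(J.round(4),S.round(4),(r.fun.reshape(-1,2)).round(1).tolist());np.save("S.npy",J)
# block: pose in nominal jig S frame: x front, y, yaw, z bottom, pitch fixed 0
B=lambda p:jig(*S,np.array([(p[0],p[1]-.02*np.cos(p[2]),p[3]),(p[0],p[1]+.02*np.cos(p[2]),p[3]),(p[0]+p[4],p[1]-.02,p[3]+.032),(p[0]+p[4],p[1]+.02,p[3]+.032)]))
Ub=uv([(303,338),(497,338),(298,480),(503,480)])
b=least_squares(lambda p:(proj(c,B(p))-Ub).ravel(),[-.15,0,0,.125,0],x_scale=[.1,.1,.1,.1,.1])
print(b.x.round(4),b.fun.round(1))
# where S's features in H-like convention
g=jig(*S,[(-.14,0,.15)])[0]-[J[0],J[1],0];a=np.radians(J[2]);print("gp in refined jig",g[0]*np.cos(a)+g[1]*np.sin(a),-g[0]*np.sin(a)+g[1]*np.cos(a),S[2]-J[2])
E
```

```text
[ 0.5492  0.1678 47.6538] [ 0.5502  0.1631 47.7125] [[-1.3, 0.7], [1.3, 0.8], [-0.3, -0.4], [0.1, -0.3], [0.3, -1.1], [-0.0, 0.0]]
[-0.1451  0.0003  0.      0.1227  0.0021] [ 2.2 -0.4 -2.1 -0.4 -1.3  0.3  1.2  0.3]
gp in refined jig -0.14286438241062172 -0.004013834522879456 0.05874678451046833
```

```bash
python3 - <<'E'
from plant import robot
from h import *
import pickle
S=np.load("S.npy")
def st(n):
    s=robot.observe();F=np.array(s["ft_force"]);a=np.radians(S[2]);R=np.array([[np.cos(a),np.sin(a),0],[-np.sin(a),np.cos(a),0],[0,0,1]])
    A=Ro.from_euler("xyz",s["tcp_rot"],degrees=True).as_matrix();g=np.array(s["tool_pos"])+A[:,2]*.054-[S[0],S[1],0]
    print(n,round(s["time"],2),"F",np.round(R@F,1),"gp",np.round(R@g,4),round(s["gripper_width"],4),np.round(s["gripper_force"],1))
go=lambda x,z,v,g=None:robot.line_to(*[(p,v,r) for p,r in[tool(S,x,0,z,33,1)]][0],guard=g)
go(-.127,.15,.1);go(-.127,.06,.12,12);st("above")
print(go(-.127,.0485,.02,5));st("laid")
robot.set_gripper(.055);st("rel")
c=robot.get_calibration("wrist");im=robot.grab_frame("wrist");pickle.dump(c,open("w5.pkl","wb"));t=robot.grab_frame("top")
cv2.imwrite("pics/w5.png",np.hstack([im[60:420,70:490],cv2.resize(t[180:260,160:240],(360,360),interpolation=cv2.INTER_CUBIC)]))
robot.set_gripper(.03);st("regrip")
E
```

```text
above 13.32 F [-0.4  0.5 -1. ] gp [-0.1269 -0.0005  0.0607] 0.0392 61.9
True
laid 13.71 F [-0.3 -0.4  3. ] gp [-0.1268 -0.0006  0.0549] 0.0389 62.6
rel 14.01 F [0.3 0.  0.2] gp [-0.1271  0.0002  0.0543] 0.0549 0.0
regrip 14.39 F [-1.6  1.2  2.6] gp [-0.127  -0.0003  0.0547] 0.0388 60.9
```

View pics/w5.png

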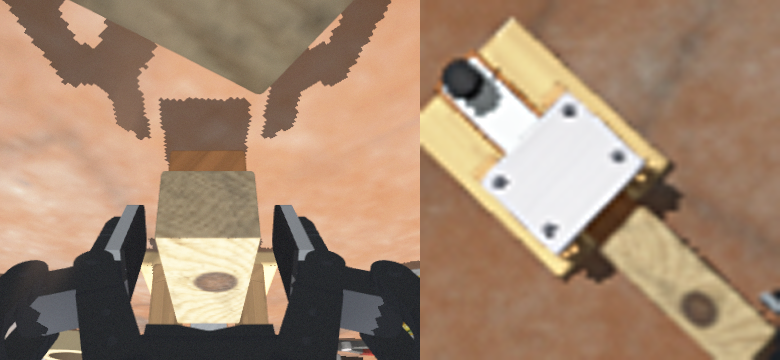

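The block lies on the tongue, in line with the channel, with its rear end about 15 mm short of the lip. Next I'll slide it in with a guard.

```bash
cat > s.py <<'E'
from plant import robot
from h import *
S=np.load("S.npy")
def st(n):
    s=robot.observe();F=np.array(s["ft_force"]);a=np.radians(S[2]);R=np.array([[np.cos(a),np.sin(a),0],[-np.sin(a),np.cos(a),0],[0,0,1]])
    A=Ro.from_euler("xyz",s["tcp_rot"],degrees=True).as_matrix();g=np.array(s["tool_pos"])+A[:,2]*.054-[S[0],S[1],0]
    print(n,round(s["time"],2),"F",np.round(R@F,1),"gp",np.round(R@g,4),round(s["gripper_width"],4),np.round(s["gripper_force"],1))
    return R@g
def go(x,z,v,g=None,y=0,lean=33):
    p,r=tool(S,x,y,z,lean,1);return robot.line_to(p,v,r,guard=g)
E
python3 - <<'E'
from s import *
for x,v in((-.105,.04),(-.075,.04),(-.03,.025)):
    h=go(x,.0547,v,7);st((x,h))
    if h:break
E
```

```text
(-0.105, False) 15.09 F [2.1 0.4 0.6] gp [-0.1047  0.0003  0.0547] 0.0388 60.7
(-0.075, False) 15.99 F [1.9 0.7 1.6] gp [-0.0748  0.0002  0.0547] 0.0384 60.7
(-0.03, True) 16.93 F [-6.9  0.3  7.4] gp [-0.0552 -0.0001  0.0547] 0.039 61.8
```

```bash
python3 - <<'E'
from s import *
robot.set_gripper(.055);st("rel")
go(-.115,.053,.1);robot.set_gripper(0.0);st("closed")
h=go(-.06,.051,.02,8);g=st(("push",h))
robot.pause(.2);st("hold")
go(g[0]-.02,.055,.05);go(g[0]-.03,.17,.12);st("clear")
c=robot.get_calibration("wrist");im=robot.grab_frame("wrist");t=robot.grab_frame("top")
cv2.imwrite("pics/w6.png",np.hstack([im[60:420,70:490],cv2.resize(t[180:260,160:240],(360,360),interpolation=cv2.INTER_CUBIC)]))
E
```

```text
rel 17.24 F [ 0.5 -0.4 -0.1] gp [-0.0555  0.0003  0.0541] 0.0548 0.0
closed 18.55 F [ 0.1 -0.1  0.1] gp [-1.15e-01  1.00e-04  5.30e-02] 0.0001 0.0
('push', True) 20.21 F [-6.6 -0.6  4.2] gp [-0.081  -0.0002  0.0514] -0.0001 3.0
hold 20.41 F [-5.5 -0.3  4.4] gp [-0.0811 -0.0002  0.0514] 0.0006 2.7
clear 22.07 F [-0.2  0.4  0.8] gp [-0.1112  0.0004  0.169 ] 0.0 0.0
```

View pics/w6.png

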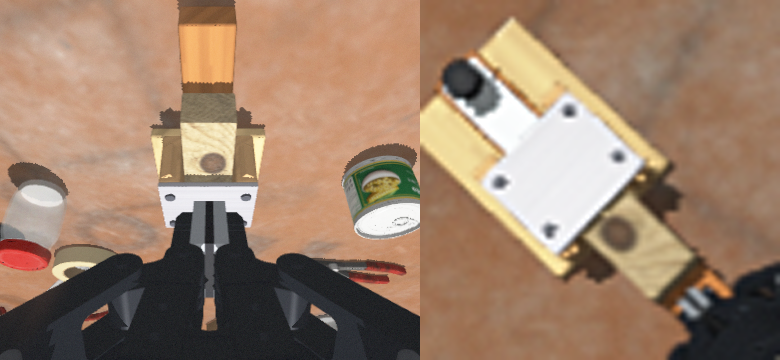

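The block lies straight under the lip against the stop, and the knob at (463,80) hasn't moved between the two views. The gripper is clear of everything, so I'll hand in.

```bash
python3 -c "
from plant import robot
print(robot.job_done())"
```

```text
the job is handed in; nothing more can be done
None
```

I moved the block from the hooded jig to the stop jig and handed the job in after about 22 s; it lies straight under the lip, pushed up to the stop with about 8 N, and the stop's knob did not visibly move.

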